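# Open the aperture of the bench inspection camera

## Task

Get the upright inspection camera ready: take the blue dust cap off its lens and set it down in the middle of the grey tray without dropping it, then turn the slim orange aperture ring clockwise (seen from above) by its tab until it meets its end stop, and from there back by 20 degrees. Do not touch the lens rings above and below it, and feel for the stop: do not force the ring past it, or the camera swings round on its swivel. Let go, and leave the other things on the bench alone.

Things in the scene. Friction and masses are not known exactly. Their poses are not given: they have to be found in the camera images.
- iris_mid (a point): Middle of the slim orange aperture ring, 59 mm diameter, 10 mm high, on the upright lens axis, 107 mm above the bench; z up; its axes do not turn with the ring. The ring turns only about the lens axis, with a dry drag of about 0.2 N m, and stays where left. Clockwise seen from above it meets a hard end stop after 0.55 to 1.4 rad; how far differs every time and is marked nowhere: feel for it.
- tab_mid (a point): Middle of the orange ring's upright thumb tab, the place to take it: 14 mm radially, 9 mm wide (sideways, to pinch), 22 mm high, from 100 to 122 mm above the bench. The point is 50 mm out from the lens axis, 111 mm above the bench; a 9 mm wide, 8 mm high arm joins the tab to the ring. It points away from the robot's side of the lens and swings round the lens axis with the ring.
- front_ring: Fixed bare-metal lens ring 2 mm above the orange ring, slightly wider than it: 62 mm diameter, with an open mouth 42 mm wide. Origin on the lens axis 112 mm above the bench; its rim is at 131 mm. Not to be touched by the robot.
- focus_ring: Fixed black ribbed lens ring 2 mm below the orange ring, slightly wider than it: 67 mm diameter, 20 mm high. Origin on the lens axis at its underside, 80 mm above the bench; its top is at 100 mm. Not to be touched by the robot.
- foot: Round dark steel foot of the camera, 116 mm diameter, 16 mm high, screwed down. Origin at the centre of its underside, on the lens axis. On it the grey camera (52 mm square) with the whole lens sits in a swivel about the lens axis, held only by friction: about 0.6 N m turns it, so forcing the ring past its stop swings the camera away. At the start x of foot and lens rings agree.
- cap_mid (a point): Centre of the blue dust cap, half-way up its disc (52 mm diameter, 22 mm high). The cap rests loosely on the lens with a 36 mm plug, 6 mm long, under the disc; lift it straight up. 28 to 56 g. The centre is 142 mm above the bench on the lens (disc from 131 to 153 mm), 21 mm when it stands on its plug in the tray; z points up out of its top.
- tray: Shallow open grey tray, fixed, 150 x 150 mm outside, walls 4 mm thick and 16 mm high, floor 4 mm thick. Origin at the centre of its underside on the bench.
- tin: Bystander: upright tin, 60 mm diameter, 62 mm high, loose. Origin at the centre of its underside.
- mouse: Bystander: black computer mouse, 58 x 98 x 30 mm, loose. Origin at the centre of its underside.
- relay: Bystander: red box-shaped relay, 50 x 60 x 49 mm, loose. Origin at the centre of its underside.

How it is judged:
On the way, in this order (a step that is already met when the one before it is completed fails the run):
1. The cap is lowered into the tray in the fingers: centre within 45 mm of the tray's centre and no more than 15 mm above where it will stand (horizontal distance between cap_mid and tray below 0.045 m and height (world z) of cap_mid below 0.036 m and contact force between the fingers and cap above 0.2 N).
2. The aperture ring is turned clockwise to its end stop (within 0.08 rad) (value of joint iris above 1.42 rad), for 0.05 s.
At the end, for the whole second after the job is handed in: The cap stands at rest on its plug in the tray, centre within 45 mm of the tray's centre; the orange ring is 20 degrees (0.35 rad, give or take 0.08 rad) back from its clockwise end stop; the camera is within 0.08 rad of where it pointed; nothing is held (horizontal distance between cap_mid and tray below 0.045 m and height (world z) of cap_mid below 0.026 m and angle between cap_mid's own z axis and vertical below 0.15 rad and linear speed of cap below 0.02 m/s and value of joint iris between 1.07 and 1.23 rad and angle between the x axis of front_ring and the x axis of foot, either way round below 0.08 rad); the robot touches nothing.
It fails at once if The camera is swung on its swivel by more than 0.08 rad (angle between the x axis of front_ring and the x axis of foot, either way round above 0.08 rad).
It fails at once if The robot touches the fixed lens rings above or below the orange ring (over 1.5 N) (contact force between any of the fingers, the arm and front_ring above 1.5 N or contact force between any of the fingers, the arm and focus_ring above 1.5 N).
It fails at once if A bystander is shifted by more than 15 mm (distance of any of tin, mouse, relay from where it was at the start of the episode above 0.015 m).
It also fails if it takes over 72 s, if anything falls off the work surface, if the arm or the gripper's body presses on something with over 40 N, if the wrist force passes 120 N, or if a joint passes its speed limit or range.

## Robot

A 6-joint arm with a two-finger parallel gripper is mounted at the origin on the work surface. World frame = base frame: x ahead of the robot, y to its left, z up, the work surface at z = 0. Lengths are in m, angles in rad, forces in N, time in s.
With the tool pointing down it reaches from about 0.375 to 0.975 m from the base axis. Payload 3.8 kg.
Tool frame: the origin (TCP) lies midway between the tips of the shut fingers; the grasp point (between the pads) lies 19 mm behind it; z points along the fingers, y is the line along which they close (so a half turn about z gives the same grasp; the last joint's range is limited). The gripper opens to 88 mm and grips with 3 to 60 N. Pads are 18 mm wide; open, the fingers measure 123 mm over their backs; the gripper's body (75 mm by 187 mm) begins 45 mm behind the grasp point.
Start: joints at [1.204, 0.264, 1.604, -0, 1.274, -0.037], TCP at [0.219, 0.639, 0.239] pointing down, gripper open.
Joint ranges: [-2.63, 2.63], [-0.94, 2.18], [0.31, 2.57], [-1.31, 4.45], [0, 2.66], [-2.55, 2.55]. Speed limits (rad/s): [2.57, 2.57, 3.14, 3.14, 3.14, 3.14].

## Interface

Orientations are given as a rotation vector (axis times angle).
In Python, from cell import manip, inverse_kinematics, cams, order gives the robot as it stands. Calls block until the motion is done:
- manip.move_pose(position, orientation): joint-space move of the TCP to a pose.
- manip.move_linear(position, rate=0.15, rot=None): straight line of the TCP; rot=None keeps the orientation; rate is the mean speed in m/s.
- manip.set_joints(angles): joint-space move.
- manip.set_gripper(opening, force=None): finger opening in m; force is the grip in N (None keeps the last); returns when the fingers have stopped.
- manip.dwell(seconds).
- inverse_kinematics(position, orientation): joint angles nearest the present ones, or None.
- manip.state(): the state.
- cams.capture(name): name is "scene" or "top" or "wrist"; returns a dict with "image" (420x560x3 uint8, blue, green, red), "z_map" (420x560 float32, m along the optical axis (not along the pixel's ray), 0 where there is no reading), "intrinsics" (3x3 intrinsics, pixels), "position" and "orientation" of the camera in the world; the wrist camera has in their place "T_tool_cam" (4x4, takes a point from camera to tool coordinates, whose origin is the TCP and whose axes are the flange's). Camera axes: x right, y down, z forward; pixel columns grow to the right and rows downward; lengths in m; the calibration is good to about 2 mm. A picture is of the moment at which its call begins: read the wrist's pose just before it.
A pose or a line that the arm cannot do raises manip.IKError and nothing moves.
- order.close_job(): hands the job in; it is judged then, once.
The state is a dict: "clock": time; "joint_pos": joint angles; "joint_velocities": joint speeds; "tau": joint torques, N m; "tool_pos": TCP position; "tcp_rot": TCP orientation; "contact_force": force on the tool from outside, world axes, zero at the start; "moment": the same for the moment, N m; "gripper_width": finger opening in m; "grasp_force": force on a finger pad.
Only numpy, scipy, OpenCV 4.12 (cv2) and the standard library are available. Lean on these libraries where they do the work, as an engineer would, in place of code of your own. Each camera call takes 0.05 s, during which the arm holds its last target. There are 200 camera calls.

## Working session

There is one attempt and no reset: what is moved stays moved. The work goes in short steps, each a Python script; the robot and the scene stay as the last script left them, time stands still between calls to the robot, and variables do not carry over. Pictures are saved under pics/ and viewed, at most 10 in all, crops included, and the job is handed in when it is done.

```bash
ls; mkdir -p pics
cat > h.py <<'E'
import numpy as np, cv2
from scipy.spatial.transform import Rotation as R
from cell import manip, inverse_kinematics, cams, order
def rmat(o):
    o=np.array(o,float)
    return o if o.shape==(3,3) else R.from_rotvec(o).as_matrix() if o.size==3 else R.from_quat(o).as_matrix()
def cap(name):
    s=manip.state(); c=cams.capture(name); c['K']=np.array(c['intrinsics'])
    if name=='wrist':
        T=np.eye(4);T[:3,:3]=rmat(s['tcp_rot']);T[:3,3]=s['tool_pos']; T=T@np.array(c['T_tool_cam'])
        c['R'],c['p']=T[:3,:3],T[:3,3]
    else: c['R'],c['p']=rmat(c['orientation']),np.array(c['position'])
    return c
def plane(c,uv,z):
    d=c['R']@np.linalg.inv(c['K'])@np.array([uv[0],uv[1],1.])
    return c['p']+d*(z-c['p'][2])/d[2]
def cloud(c):
    z=c['z_map'];v,u=np.mgrid[:z.shape[0],:z.shape[1]]
    P=np.stack([(u-c['K'][0,2])/c['K'][0,0]*z,(v-c['K'][1,2])/c['K'][1,1]*z,z],-1)
    P=P@c['R'].T+c['p']; P[z==0]=np.nan; return P
def down(yaw): # tool z down; tool y axis at angle yaw in world
    y=np.array([np.cos(yaw),np.sin(yaw),0]);z=np.array([0,0,-1.]);x=np.cross(y,z)
    return R.from_matrix(np.stack([x,y,z],1)).as_rotvec()
E
python3 - <<'E'
from h import *
for n in('top','scene'):
    c=cap(n);cv2.imwrite(f'pics/{n}.png',c['image']);print(n,c['p'],c['orientation'],c['K'].tolist())
s=manip.state();print({k:s[k] for k in('tool_pos','tcp_rot','clock','gripper_width','contact_force')})
print(rmat(s['tcp_rot']))
E
```

```text
pics
top [0.48852803 0.0196024  1.19308244] [-2.17239967  2.17087915 -0.11593927] [[496.5987877695881, 0.0, 278.12578779328635], [0.0, 496.5987877695881, 203.9284255747393], [0.0, 0.0, 1.0]]
scene [1.26559349 0.0570699  0.65886639] [-1.60809121 -1.78964098  0.83130405] [[516.9228367041618, 0.0, 277.26847581601595], [0.0, 516.9228367041618, 207.47482360984048], [0.0, 0.0, 1.0]]
{'tool_pos': array([0.21836878, 0.63804034, 0.23752582]), 'tcp_rot': array([-5.15600624e-01, -3.09859479e+00,  3.06674292e-03]), 'clock': 0.1, 'gripper_width': 0.08848978633995729, 'contact_force': array([ 0.18101685,  0.00856069, -0.43332331])}
[[-9.46115229e-01  3.23829389e-01 -7.06941587e-04]
 [ 3.23830154e-01  9.46113400e-01 -1.86180531e-03]
 [ 6.59396325e-05 -1.99041136e-03 -9.99998017e-01]]
```

View pics/top.png

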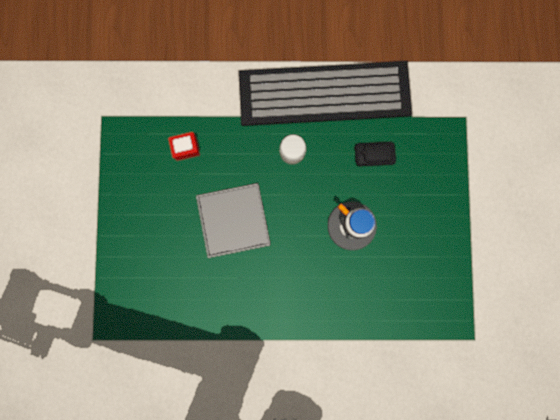

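View pics/scene.png

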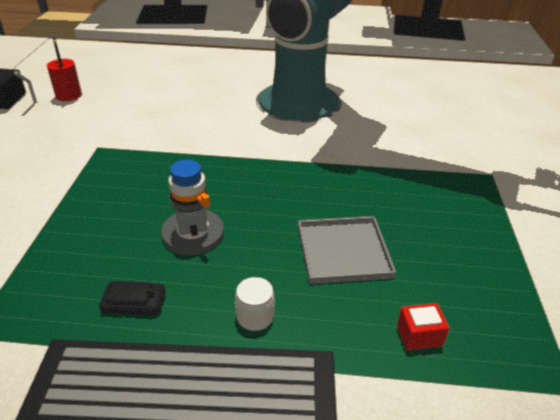

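The top view shows the cap at about (361,222), the orange tab at (343,209), the tray at (233,220), and the tin, mouse and relay well clear in the upper row. Next I turn these into world positions.

```bash
cat >> h.py <<'E'
def blob(c,lo,hi,near=None):
    m=cv2.inRange(cv2.cvtColor(c['image'],cv2.COLOR_BGR2HSV),lo,hi)
    cs=[k for k in cv2.findContours(m,cv2.RETR_EXTERNAL,cv2.CHAIN_APPROX_NONE)[0] if cv2.contourArea(k)>8]
    return max(cs,key=cv2.contourArea)
BLUE=((100,120,60),(125,255,255)); ORANGE=((8,150,120),(22,255,255)); GREY=((0,0,60),(179,40,170))
E
python3 - <<'E'
from h import *
c=cap('top')
k=blob(c,*BLUE);(u,v),r=cv2.minEnclosingCircle(k);C=plane(c,(u,v),.153);print('cap',u,v,r,C)
k=blob(c,*ORANGE);print('orange',k[:,0].min(0),k[:,0].max(0),plane(c,k[:,0].mean(0),.115))
roi=c.copy();roi['image']=np.zeros_like(c['image']);roi['image'][170:270,180:285]=c['image'][170:270,180:285]
k=blob(roi,*GREY);b=cv2.minAreaRect(k);print('tray',b,plane(c,b[0],.012))
for n,p,z in(('tin',(293,148),.062),('mouse',(375,153),.03),('relay',(183,144),.049)):print(n,plane(c,p,z))
# go above the lens for a close look
T=plane(c,(345,210),.12)
for yaw in (0,np.pi/2,-np.pi/2,1.0,-1.0,.5,-.5):
    print(yaw,inverse_kinematics([C[0],C[1],.36],down(yaw)))
w=cams.capture('wrist');print(w['T_tool_cam'],np.array(w['intrinsics']).tolist())
E
```

```text
cap 361.49639892578125 221.26895141601562 11.959150314331055 [ 0.5581478  -0.16072334  0.153     ]
orange [208   0] [288  59] [0.99917779 0.06586099 0.115     ]
tray ((232.50001525878906, 220.0), (63.737735748291016, 64.12996673583984), 78.69007110595703) [0.57037278 0.12228177 0.012     ]
tin [ 0.73411584 -0.02051619  0.062     ]
mouse [ 0.72925769 -0.21694001  0.03      ]
relay [0.74606683 0.23669748 0.049     ]
0 [-3.23256155e-01  3.44460690e-02  1.64577132e+00 -4.44089210e-16
  1.46137526e+00 -3.23256155e-01]
1.5707963267948966 [-0.32325615  0.03444607  1.64577132  0.          1.46137526 -1.89405248]
-1.5707963267948966 [-3.23256155e-01  3.44460690e-02  1.64577132e+00 -4.44089210e-16
  1.46137526e+00  1.24754017e+00]
1.0 [-0.32325615  0.03444607  1.64577132  0.          1.46137526 -1.32325615]
-1.0 [-3.23256155e-01  3.44460690e-02  1.64577132e+00 -8.88178420e-16
  1.46137526e+00  6.76743845e-01]
0.5 [-0.32325615  0.03444607  1.64577132  0.          1.46137526 -0.82325615]
-0.5 [-0.32325615  0.03444607  1.64577132  0.          1.46137526  0.17674385]
[[-7.66683836e-04 -9.63390483e-01 -2.68101080e-01  6.85583296e-02]
 [ 9.99999321e-01 -5.03256775e-04 -1.05128456e-03 -9.80379943e-05]
 [ 8.77873858e-04 -2.68101704e-01  9.63390215e-01 -1.45856580e-01]
 [ 0.00000000e+00  0.00000000e+00  0.00000000e+00  1.00000000e+00]] [[308.23974227365704, 0.0, 279.18734253289807], [0.0, 308.23974227365704, 207.6969474760297], [0.0, 0.0, 1.0]]
```

Run:
```python
from h import *
manip.move_pose([.5581,-.1607,.27],down(-np.pi/2))
c=cap('wrist');cv2.imwrite('pics/w1.png',c['image'])
k=blob(c,*BLUE);e=cv2.fitEllipse(k);print('blue',e)
P=cloud(c);z=P[...,2]
m=np.zeros(z.shape,np.uint8);cv2.drawContours(m,[k],-1,1,-1)
q=P[(m>0)&(np.abs(z-.153)<.006)];print('top disc',len(q),(q.max(0)+q.min(0))/2,np.ptp(q,axis=0),q.mean(0))
hsv=cv2.cvtColor(c['image'],cv2.COLOR_BGR2HSV);o=cv2.inRange(hsv,*ORANGE)>0
q=P[o];d=q-np.array([.558,-.161,0]);r=np.hypot(d[:,0],d[:,1]);s=(r>.041)&(r<.062)&(q[:,2]>.116)
print('tab top',s.sum(),q[s].mean(0),np.percentile(q[s],[3,97],axis=0))
print(manip.state()['clock'])
```

```text
blue ((280.9860534667969, 199.64830017089844), (56.18943405151367, 57.72944259643555), 174.16041564941406)
top disc 2550 [ 0.5598776  -0.16188604  0.15120155] [0.05076937 0.04957507 0.00800638] [ 0.56070605 -0.16199751  0.15278724]
tab top 183 [ 0.58821876 -0.12256826  0.19017553] [[ 0.57562196 -0.13153944  0.12028358]
 [ 0.59765768 -0.10858043  0.35498805]]
3.3
```

View pics/w1.png

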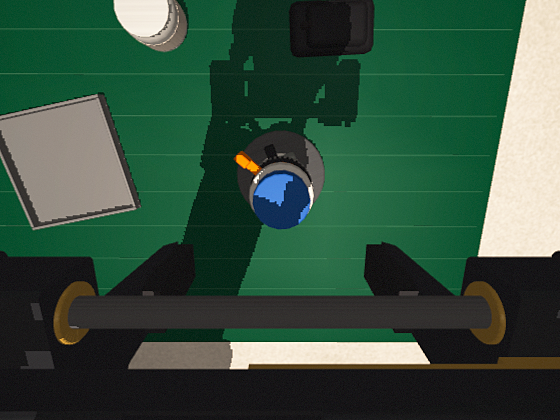

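The wrist view shows the cap at (283,199), the tab at (244,160) up-left of it, and both fingers clear. The cap centre is about (0.560, -0.162). I grasp it next.

Run:
```python
from h import *
manip.move_linear([.560,-.1615,.20],rate=.1)
manip.move_linear([.560,-.1615,.136],rate=.06)
s=manip.state();print(s['tool_pos'],s['contact_force'])
manip.set_gripper(.045,force=12)
s=manip.state();print(s['gripper_width'],s['grasp_force'],s['contact_force'],s['clock'])
```

```text
[ 0.56044064 -0.16163535  0.13655912] [ 0.10346077 -0.80989618  0.20660447]
0.051118040894428333 11.999946981668472 [-0.07307916  0.01823242  0.23556108] 6.0
```

Run:
```python
from h import *
manip.move_linear([.560,-.1615,.20],rate=.08)
s=manip.state();print(s['gripper_width'],s['contact_force'])
manip.move_linear([.570,.122,.20],rate=.2)
manip.move_linear([.570,.122,.04],rate=.12)
z=.021; 
f0=manip.state()['contact_force'][2]
while z>.0135:
    manip.move_linear([.570,.122,z],rate=.04)
    s=manip.state();df=s['contact_force'][2]-f0
    if df>2:break
    z-=.001
print(z,s['tool_pos'],df,s['grasp_force'])
manip.set_gripper(.070)
manip.move_linear([.570,.122,.20],rate=.15)
c=cap('top');cv2.imwrite('pics/t2.png',c['image'][130:290,170:420].repeat(3,0).repeat(3,1))
s=manip.state();print(s['contact_force'],s['moment'],s['clock'])
```

```text
0.05172661486824317 [-0.84557215 -0.4764142   0.25857455]
0.013999999999999995 [0.57022911 0.12203044 0.01504152] 7.41251623322331 12.000459283590317
[-0.17702697 -0.32634806 -0.46008957] [-0.00710593  0.16115284 -0.05866722] 14.275
```

View pics/t2.png

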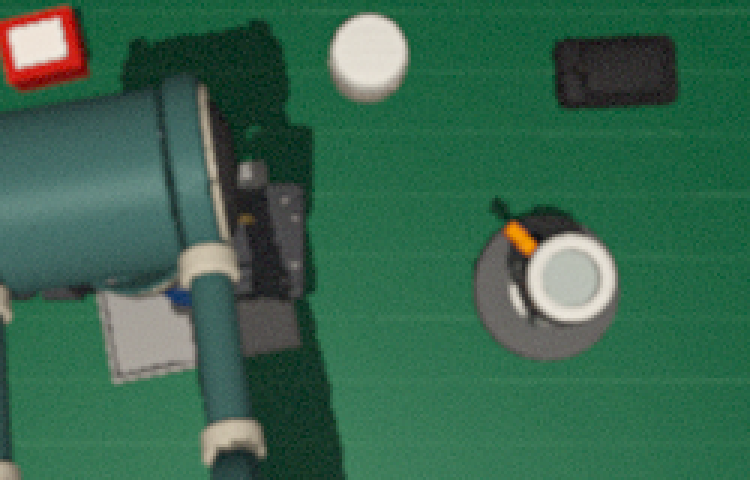

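The cap is released in the tray, mostly hidden under the arm in this picture. The lens is bare at (570,277) in the crop, with the tab at (520,238). Next is a close look at the tab.

Run:
```python
from h import *
manip.set_gripper(.030)
manip.move_pose([.58,-.14,.25],down(np.deg2rad(-40)))
manip.dwell(.2)
c=cap('wrist');cv2.imwrite('pics/w2.png',c['image'])
P=cloud(c);hsv=cv2.cvtColor(c['image'],cv2.COLOR_BGR2HSV);o=cv2.inRange(hsv,(5,150,60),(25,255,255))
n,l,st,ce=cv2.connectedComponentsWithStats(o)
A=np.array([.560,-.1615])
for i in range(1,n):
    if st[i,4]>15:print(st[i],ce[i],plane(c,ce[i],.12))
z=P[...,2];near=np.linalg.norm(P[...,:2]-A,axis=-1)
q=P[(np.abs(z-.131)<.004)&(near<.045)];print('rim',len(q),np.percentile(q,[1,99],axis=0).mean(0),np.ptp(q,axis=0), q[:,2].mean())
q=P[(o>0)&(np.abs(z-.122)<.004)&(near<.07)&(near>.035)];print('tab',len(q),np.percentile(q,[2,98],axis=0),q.mean(0))
m=q.mean(0)[:2]-A;print('r,theta',np.hypot(*m),np.rad2deg(np.arctan2(m[1],m[0])))
b=cv2.minAreaRect((q[:,:2]*1000).astype(np.float32));print(b)
t=cap('top')
o=cv2.inRange(cv2.cvtColor(t['image'],cv2.COLOR_BGR2HSV),(5,150,60),(25,255,255));o[:190]=0;o[250:]=0
ys,xs=np.nonzero(o);print('top-cam tab px',len(xs),xs.mean(),ys.mean(),plane(t,(xs.mean(),ys.mean()),.118))
print(manip.state()['clock'],manip.state()['contact_force'],manip.state()['moment'])
```

```text
[257 168  44  39 360] [278.64166667 185.81666667] [ 0.58789505 -0.12929904  0.12      ]
[181 281  20  63 647] [188.64914992 312.78979907] [ 0.43178116 -0.17158848  0.12      ]
[358 281  20  63 645] [369.89922481 313.02170543] [ 0.5741981  -0.29130643  0.12      ]
[ 114  357  377   12 2674] [339.03926702 364.21615557] [ 0.51160228 -0.32183347  0.12      ]
rim 1840 [ 0.56024124 -0.16146784  0.13004372] [0.06099059 0.06095912 0.00575101] 0.13065807931465073
tab 148 [[ 0.58649808 -0.13066281  0.1199013 ]
 [ 0.59901921 -0.11781062  0.12310334]] [ 0.59274709 -0.12411102  0.12167354]
r,theta 0.04970218812308938 48.78654497238041
((592.6458129882812, -124.18169403076172), (13.830608367919922, 8.37890625), 45.30280303955078)
top-cam tab px 1 339.0 213.0 [ 0.57845391 -0.11815272  0.118     ]
16.5083 [-0.50361426 -0.21903669  0.27167585] [-0.04502846  0.1686415  -0.02598538]
```

View pics/w2.png

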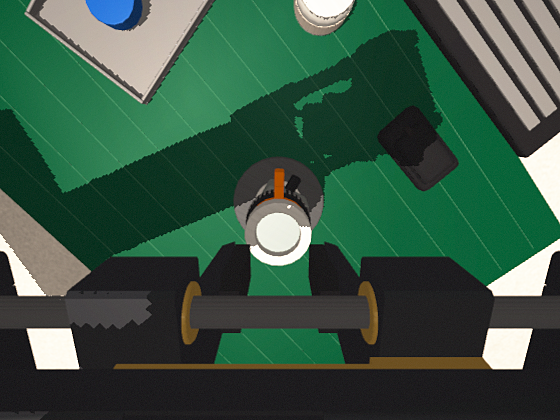

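The wrist view shows the tab at (279,183), the lens mouth at (278,232) and the cap standing in the tray. The dark thing beside the tab at (292,185) needs a height check, then I take the tab.

```bash
cat >> h.py <<'E'
A=np.array([.5602,-.1615]); RG=.051; TH0=np.deg2rad(48.8)
def at(th,z=.0945,r=RG): return [A[0]+r*np.cos(th),A[1]+r*np.sin(th),z]
E
python3 - <<'E'
from h import *
c=cap('wrist');P=cloud(c);q=P[np.linalg.norm(P[...,:2]-A,axis=-1)<.09]
d=q[:,:2]-A;r=np.hypot(*d.T);th=np.rad2deg(np.arctan2(d[:,1],d[:,0]))
s=(q[:,2]>.03)&(q[:,2]<.2)&(r>.037)&(q[:,0]>A[0])
print(np.c_[r[s]*1e3,th[s],q[s,2]*1e3].round()[::12].tolist())
manip.move_linear(at(TH0,.15),rate=.12,rot=down(TH0-np.pi/2))
manip.move_linear(at(TH0),rate=.06)
s=manip.state();print(s['tool_pos']-at(TH0),s['contact_force'],s['moment'],s['clock'])
manip.set_gripper(.005,force=10)
s=manip.state();print(s['gripper_width'],s['grasp_force'],s['contact_force'],s['moment'],s['clock'])
E
```

```text
[[56.0, 53.0, 100.0], [56.0, 48.0, 110.0], [56.0, 45.0, 114.0], [55.0, 51.0, 121.0], [54.0, 49.0, 122.0], [54.0, 47.0, 122.0], [53.0, 46.0, 123.0], [52.0, 48.0, 121.0], [51.0, 53.0, 122.0], [41.0, 26.0, 46.0], [50.0, 49.0, 123.0], [42.0, 19.0, 44.0], [49.0, 46.0, 122.0], [43.0, 14.0, 44.0], [38.0, 23.0, 46.0], [47.0, 49.0, 122.0], [46.0, 54.0, 121.0], [39.0, 14.0, 45.0], [37.0, 14.0, 45.0], [45.0, 44.0, 121.0], [40.0, 55.0, 109.0], [39.0, 53.0, 110.0], [38.0, 50.0, 111.0], [38.0, 47.0, 113.0]]
[ 0.00042829 -0.00010942  0.00046401] [-0.0642742   0.78777196 -0.21238818] [-0.08286553  0.08046616 -0.0328524 ] 18.6333
0.008753934247101088 10.00128899468109 [-1.06971702  1.69425289  2.26058048] [ 0.19667898  0.25062311 -0.06362431] 19.075
```

```bash
cat >> h.py <<'E'
def tq():
    s=manip.state();d=s['tool_pos'][:2]-A;F=s['contact_force']
    return (d[0]*F[1]-d[1]*F[0]), s['moment'][2], np.arctan2(d[1],d[0]), s['clock'], F
def step(th,rate=.03): manip.move_linear(at(th),rate=rate,rot=down(th-np.pi/2))
E
python3 - <<'E'
from h import *
print(np.round(tq()[:4],3))
for i in range(1,7):
    step(TH0-.02*i);t=tq();print(np.round(t[:4],3),t[4].round(1))
E
```

```text
[ 0.098 -0.064  0.855 19.075]
[ 0.197 -0.056  0.84  19.325] [-2.4  3.1  3.8]
[ 0.232 -0.032  0.816 19.575] [-2.3  4.2  5. ]
[1.9900e-01 3.0000e-03 7.9300e-01 1.9825e+01] [-2.1  3.4  5.5]
[ 0.262 -0.09   0.773 20.075] [-3.   4.3  4.5]
[ 0.225 -0.04   0.753 20.325] [-2.1  4.   5.9]
[ 0.202 -0.067  0.733 20.575] [-2.3  3.3  5.5]
```

Run:
```python
from h import *
th=TH0-.12
while th>TH0-.48: th-=.03; step(th)
print(np.round(tq()[:4],3)); L=[]
while th>TH0-1.5:
    th-=.012; step(th); t=tq(); L.append((th,)+t[:4])
    if t[0]>.36: break
print(np.round(L[::8],3).tolist()); print(np.round(L[-5:],3)); print(t[4])
s=manip.state();print(s['grasp_force'],s['gripper_width'])
```

```text
[ 2.0600e-01 -2.2000e-02  3.6800e-01  2.3575e+01]
[[0.36, 0.169, -0.042, 0.359, 23.825], [0.264, 0.174, 0.002, 0.263, 25.825], [0.168, 0.129, -0.007, 0.167, 27.825], [0.072, 0.107, 0.019, 0.069, 29.825], [-0.024, 0.138, 0.035, -0.027, 31.825], [-0.12, 0.147, 0.025, -0.124, 33.825], [-0.216, 0.106, 0.023, -0.22, 35.825]]
[[-0.24   0.091  0.065 -0.244 36.325]
 [-0.252  0.121  0.1   -0.253 36.575]
 [-0.264  0.206  0.189 -0.257 36.825]
 [-0.276  0.27   0.18  -0.259 37.075]
 [-0.288  0.379  0.179 -0.262 37.325]]
[-1.87202267  8.20170522  4.82264468]
10.04189782006165 0.009017760264215682
```

The torque climbs steeply from about -0.253 rad, so that is the stop. I back off 0.35 rad from there.

Run:
```python
from h import *
T=-.254+.349
for th in np.linspace(-.25,T,12): step(th,.04)
manip.dwell(.1);t=tq();print(np.round(t[:4],3))
th=T+(T-t[2]); step(th);print(np.round(tq()[:4],3))
manip.set_gripper(.030)
print(np.round(tq()[:4],3))
manip.move_linear(at(th,.15),rate=.08)
manip.move_linear(at(th,.25,.03),rate=.15); manip.dwell(.2)
c=cap('wrist');cv2.imwrite('pics/w3.png',c['image'])
P=cloud(c);o=cv2.inRange(cv2.cvtColor(c['image'],cv2.COLOR_BGR2HSV),(5,150,60),(25,255,255))
near=np.linalg.norm(P[...,:2]-A,axis=-1);z=P[...,2]
q=P[(o>0)&(np.abs(z-.122)<.004)&(near<.07)&(near>.035)];m=q.mean(0)[:2]-A;print('tab',len(q),np.hypot(*m),np.arctan2(m[1],m[0]))
q=P[(np.abs(z-.131)<.004)&(near<.045)];print('rim',np.percentile(q,[1,99],axis=0).mean(0))
d=P[...,:2]-A;a=np.rad2deg(np.arctan2(d[...,1],d[...,0]))
k=(np.abs(z-.045)<.004)&(near>.036)&(near<.06);print('connector',k.sum(),np.percentile(a[k],[5,50,95]))
b=cv2.inRange(cv2.cvtColor(c['image'],cv2.COLOR_BGR2HSV),*BLUE)>0;q=P[b&(z>.02)];print('cap',len(q),np.median(q,axis=0) if len(q) else '')
print(manip.state()['clock'])
```

```text
[ 3.4000e-02 -7.5000e-02  8.8000e-02  4.0425e+01]
[-0.044 -0.133  0.092 40.675]
[3.0000e-03 2.7000e-02 1.0400e-01 4.1167e+01]
tab 148 0.04971920067104784 0.08014134242767348
rim [ 0.56027394 -0.16211863  0.12991727]
connector 64 [12.93719968 19.87827092 26.9153253 ]
cap 1678 [0.57143922 0.11740036 0.03146716]
43.0917
```

View pics/w3.png

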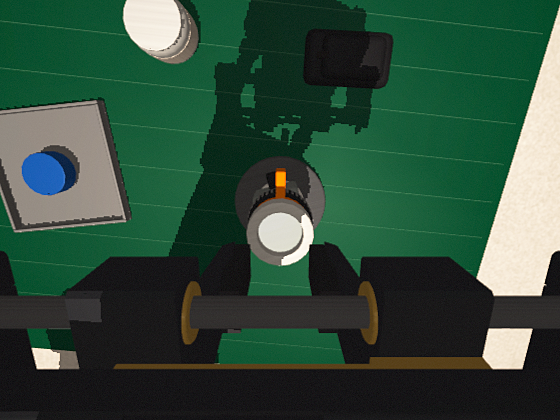

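The tab now sits at 0.08–0.09 rad, about 0.33 rad back from the stop. It shows at (280,183) in the picture. The camera connector is at 20°, within its earlier 14–26° range. The cap stands flat in the tray at (50,173), about 5 mm from its middle. I hand in.

```bash
python3 -c "
from h import *
print(order.close_job())"
```

```text
the job is handed in; nothing more can be done
None
```

The job is handed in, with no verdict returned: the cap stands in the tray about 5 mm from its middle, and the ring was turned clockwise to its felt stop and back by about 0.33 rad (19°, aim 20°), with no sign that the camera swung and the gripper clear of everything.

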